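# Lock the green feed-tank coupler

### The job

On the florist's bench stand two plant-feed tanks, each with a groove adapter plug already sitting in its upright coupler. Lock the one with the green cap: swing both of its brass cam arms down together, in one movement, until they lie right down against the coupler body, with the plug still fully home. Leave the terracotta-capped coupler's arms open.

Things in the scene. Friction and masses are not known exactly. Their poses are not given: they have to be found in the camera images.
- green_tank: plant-feed tank to lock (green-capped plug), fixed: sage-green box 140 x 140 x 60 mm high, upright black groove coupler 48 mm across on its lid, mouth up, rim at z = 145 mm. Origin: centre of its underside on the bench, z up; the two cam arms stand out along +y and -y, pivots at y = 27 and -27, z = 135 mm.
- green_plug: loose groove adapter plug (aluminium, 36 mm, 0.12 kg) with a green cap 45 mm across and 16 mm high in all; origin: centre of the cap's underside, z up. It already sits fully home in its coupler's mouth: origin at z = 145 mm over the tank's origin, cap top at 161 mm
- green_arm_left (a joint): brass cam arm on the tank's +y side, 16 mm wide, 6 thick, reaching 60 mm from its pivot to the end of its finger loop. Angle: 0 = open, 30 degrees above level (both arms span up to 175 mm); 0.52 = level; 2.09 (stop) = locked, hanging straight down, the pair then 66 mm wide outside, ends at z = 76 mm. Stays where left (stiff hinge, 0.05 N m, no spring)
- green_arm_right (a joint): brass cam arm on the tank's -y side, 16 mm wide, 6 thick, reaching 60 mm from its pivot to the end of its finger loop. Angle: 0 = open, 30 degrees above level (both arms span up to 175 mm); 0.52 = level; 2.09 (stop) = locked, hanging straight down, the pair then 66 mm wide outside, ends at z = 76 mm. Stays where left (stiff hinge, 0.05 N m, no spring)
- terracotta_tank: the same tank and coupler with the terracotta-capped plug, to be left open; origin and axes as for the green one
- terracotta_arm_left (a joint): the +y cam arm of the terracotta-capped coupler, same values; must stay open
- terracotta_arm_right (a joint): the -y cam arm of the terracotta-capped coupler, same values; must stay open
Things that resemble listed ones, but are neither listed nor needed, are in the scene too. What is shaped like the terracotta_tank but pink is not meant. Leave any purple look-alike of the green_tank alone.

How it is judged:
By the outcome, as a careful person would: the job done as asked, in the order asked, and still so for the second after the job is handed in, with the robot touching nothing.
It also fails if it takes over 32 s, if anything falls off the work surface, if the arm or the gripper's body presses on something with over 40 N, if the wrist force passes 120 N, or if a joint passes its speed limit or range.

### The arm

A 6-joint arm with a two-finger parallel gripper is mounted at the origin on the work surface. World frame = base frame: x ahead of the robot, y to its left, z up, the work surface at z = 0. Lengths are in m, angles in rad, forces in N, time in s.
With the tool pointing down it reaches from about 0.225 to 0.875 m from the base axis. Payload 3.4 kg.
Tool frame: the origin (TCP) lies between the finger pads; the fingertips stand 11 mm ahead of it and the grasp point (between the pads) lies 8 mm behind it; z points along the fingers, y is the line along which they close (so a half turn about z gives the same grasp; the last joint's range is limited). The gripper opens to 85 mm and grips with 20 to 120 N. Pads are 22 mm wide; open, the fingers measure 114 mm over their backs; the gripper's body (76 mm by 85 mm) begins 54 mm behind the grasp point. The pads swing forward as they close: fully open they stand 13 mm farther back than shut.
Start: joints at [1.213, 0.276, 1.505, -0, 1.361, -0.121], TCP at [0.135, 0.559, 0.242] pointing down, gripper open.
Joint ranges: [-2.89, 2.89], [-0.75, 2.08], [0.22, 2.7], [-1.18, 4.32], [0.11, 2.71], [-2.7, 2.7]. Speed limits (rad/s): [2.57, 2.57, 3.14, 3.14, 3.14, 3.14].

### API

Orientations are given as a unit quaternion [w, x, y, z].
In Python, from rig import sensors, eyes, manip gives the robot as it stands.
- The arm moves only by the tool drive_tool, never from a script. Its argument "deltas" is a list of rows, each an object with "linear": the shift along the world's x, y, z in mm, a list of three; "twist": the turn about the world's z in degrees; "claw": the opening, from 0 (shut) to 1 (fully open). In form: [{"linear": [tx, ty, tz], "twist": twist, "claw": claw}, ...]. A call has 1 to 12 rows; each row is the pose to reach, as a shift and turn from the pose commanded when the call began; what a row does not reach only later rows make up. A row lasts 1/12 s, in which the tool goes at most 41.7 mm and 7.16 degrees, less where a joint would pass 70% of its speed; a pose out of reach is approached as far as the arm can. A call with a gripper value outside its range is refused whole. The fingers move at their own pace and stop on an object; "squeeze" is the grip in N (left out, the last holds). Time passes only in rows, so rows that repeat a pose let the fingers close. It gives the time, the measured TCP pose, the force, the opening and the grip force at its end, in the units of the state.
- sensors.get_state(): the state, without advancing time (a new reading comes with each control period).
- eyes.get_image(name): name is "side" or "top" or "wrist"; returns the picture (420x560x3 uint8, red, green, blue); there is no depth.
- eyes.camera_model(name): a dict with "intrinsics" (3x3 intrinsics, pixels), "R" (3x3) and "t" (3): a world point X has camera coordinates R X + t. Camera axes: x right, y down, z forward; pixel columns grow to the right and rows downward; lengths in m; the calibration is good to about 2 mm. A picture is of the moment at which its call begins: read the wrist's pose just before it. camera_model takes no time and is no camera call; for the wrist camera it gives the pose at the moment of the call.
- manip.sign_off(): hands the job in; it is judged then, once.
The state is a dict: "clock": time; "qpos": joint angles; "qd": joint speeds; "effort": joint torques, N m; "position": TCP position; "ee_rot": TCP orientation; "contact_force": force on the tool from outside, world axes, zero at the start; "moment": the same for the moment, N m; "width": finger opening in m; "gripper_force": force on a finger pad.
Only numpy, scipy, OpenCV 4.12 (cv2) and the standard library are available. Lean on these libraries where they do the work, as an engineer would, in place of code of your own. Each camera call takes 0.05 s, during which the arm holds its last target. There are 200 camera calls.

## Working session

There is one attempt and no reset: what is moved stays moved. The work goes in short steps, Python scripts to look and compute and a tool call to move; the robot and the scene stay as the last step left them, time stands still between calls to the robot, and variables do not carry over. Pictures are saved under pics/ and viewed, at most 10 in all, crops included, and the job is handed in when it is done.

Besides the shell and the picture viewer there is one more tool, called after ">>>" as name(argument=value, ...) on one line, values as JSON. drive_tool: Moves the arm, as the interface text tells. Its arguments: {"type":"object","properties":{"deltas":{"type":"array","items":{"type":"object","properties":{"linear":{"type":"array","items":{"type":"number"}},"twist":{"type":"number"},"claw":{"type":"number"}}}},"squeeze":{"type":"number"}},"required":["deltas"]}

```bash
mkdir -p pics
cat > h.py <<'E'
import numpy as np, cv2
from rig import sensors, eyes, manip
def snap(n,f):
    m=eyes.camera_model(n); im=np.array(eyes.get_image(n)); cv2.imwrite(f'pics/{f}.png',im[:,:,::-1]); return im,m
def ray(m,uv,z):
    K=np.array(m['intrinsics']);R=np.array(m['R']);t=np.array(m['t'])
    d=R.T@np.linalg.inv(K)@np.array([uv[0],uv[1],1.]); c=-R.T@t
    return c+d*(z-c[2])/d[2]
def proj(m,X):
    p=np.array(m['intrinsics'])@(np.array(m['R'])@np.array(X)+np.array(m['t'])); return p[:2]/p[2]
E
python3 - <<'E'
from h import *
a,m=snap('top','t0'); b,n=snap('side','s0')
cv2.imwrite('pics/both.png',cv2.resize(np.hstack([a,b])[:,:,::-1],(800,300)))
for k in (m,n): print(k['intrinsics'],-np.array(k['R']).T@k['t'])
s=sensors.get_state();print(s)
E
```

```text
[[401.11877681   0.         282.66524506]
 [  0.         401.11877681 208.34770829]
 [  0.           0.           1.        ]] [0.27218175 0.01160632 0.80669742]
[[467.93463997   0.         280.93330922]
 [  0.         467.93463997 212.04306103]
 [  0.           0.           1.        ]] [ 0.2903654  -0.79798807  0.65750088]
{'clock': 0.1, 'qpos': array([ 1.21299777e+00,  2.76566037e-01,  1.50602288e+00, -1.80781199e-05,
        1.36073180e+00, -1.20988040e-01]), 'qd': array([ 1.53942628e-03, -2.02583366e-03, -3.32910037e-03, -2.00948545e-04,
       -1.73629221e-03, -8.60679214e-05]), 'effort': array([ 2.08983110e-03, -4.17703307e+01, -2.46403348e+01,  1.25892188e-04,
        5.82224675e-03, -8.10280056e-06]), 'position': array([0.13473623, 0.558509  , 0.24150015]), 'ee_rot': array([-1.96287332e-04,  1.18126861e-01,  9.92998136e-01, -8.41489544e-04]), 'contact_force': array([ 0.2083277 , -0.14205639,  0.11927729]), 'moment': array([ 0.01373811, -0.01417717, -0.02830712]), 'gripper_force': 0.0, 'width': 0.08518681196650747}
```

View pics/t0.png

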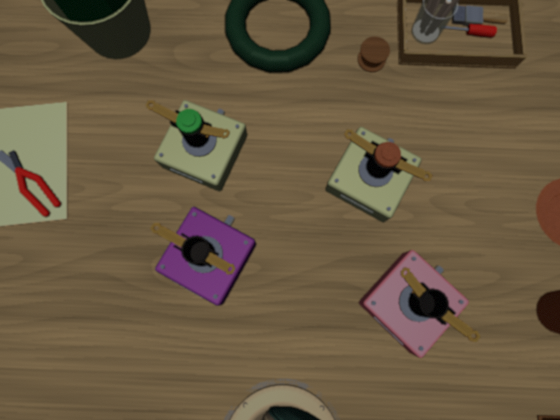

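View pics/s0.png

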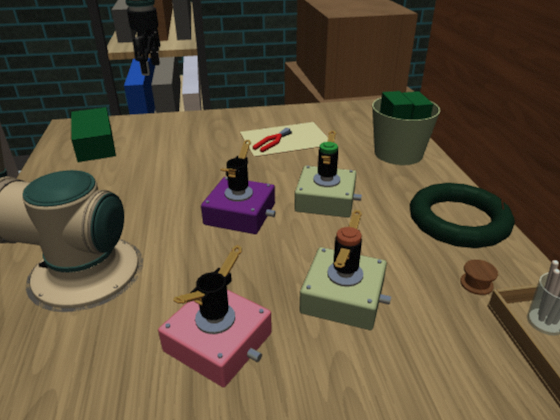

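The top view shows four couplers:
- green cap on a sage tank, (190,121)
- terracotta cap on a sage tank, (387,155)
- purple tank, (200,252)
- pink tank, (428,303)

The one meant is at (190,121), because it is the only sage tank with a green cap. I'll measure it and confirm it in a crop.

Run:
```python
from h import *
ims={}
for n in('top','side'):
    f={'top':'t0','side':'s0'}[n]; im=cv2.imread(f'pics/{f}.png'); m=eyes.camera_model(n); ims[n]=(im,m)
im,m=ims['top']; hsv=cv2.cvtColor(im,cv2.COLOR_BGR2HSV)
def blobs(mask,amin=60):
    k,l,s,c=cv2.connectedComponentsWithStats(mask); return [(s[i],c[i],l==i) for i in range(1,k) if s[i][4]>amin]
g=cv2.inRange(hsv,(50,130,60),(75,255,255)); g[:, 260:]=0; g[:90]=0
for s,c,l in blobs(g): 
    print('green',s,c,ray(m,c,.161)); (cc,r)=cv2.minEnclosingCircle(np.argwhere(l)[:,::-1].astype(np.float32)); print(cc,r,ray(m,cc,.158))
im2,n=ims['side']; h2=cv2.cvtColor(im2,cv2.COLOR_BGR2HSV)
g2=cv2.inRange(h2,(50,130,60),(75,255,255)); g2=g2.copy(); M=np.zeros_like(g2); M[130:165,310:350]=1
for s,c,l in blobs(g2*M,20): print('side green',s,c,ray(n,c,.155))
# tank top (z=.06) sage
sg=cv2.inRange(hsv,(25,30,120),(45,110,255)); 
for s,c,l in blobs(sg,1500):
    r=cv2.minAreaRect(np.argwhere(l)[:,::-1].astype(np.float32)); bx=cv2.boxPoints(r)
    P=np.array([ray(m,p,.06) for p in bx]); print('tank',s,P.round(4).tolist(),P.mean(0).round(4),[np.linalg.norm(P[i]-P[i-1]).round(4) for i in range(4)],[np.degrees(np.arctan2(*(P[i]-P[i-1])[1::-1])).round(1) for i in range(4)])
br=cv2.inRange(hsv,(12,140,90),(24,255,255))
x0,y0=135,85
c=cv2.resize(im[y0:y0+120,x0:x0+125],None,fx=5,fy=5,interpolation=cv2.INTER_CUBIC);cv2.imwrite('pics/c1.png',c)
print(proj(m,[0,0,0]))
```

```text
green [176 110  26  23 455] [188.28791209 120.66593407] [0.55774916 0.18178114 0.161     ]
(188.3973388671875, 120.5722427368164) 12.86258602142334 [0.55925685 0.18239754 0.158     ]
side green [320 142  18   9 124] [328.54032258 146.14516129] [0.56086071 0.18202264 0.155     ]
tank [ 155  101   89   83 2728] [[0.5225, 0.269, 0.06], [0.6565, 0.2248, 0.06], [0.6, 0.0971, 0.06], [0.4699, 0.145, 0.06]] [0.5622 0.184  0.06  ] [np.float64(0.1347), np.float64(0.141), np.float64(0.1396), np.float64(0.1386)] [np.float64(67.0), np.float64(-18.3), np.float64(-113.9), np.float64(159.8)]
tank [   0  102   67  124 6471] [[0.6278, 0.5894, 0.06], [0.633, 0.4573, 0.06], [0.3835, 0.42, 0.06], [0.3789, 0.5437, 0.06]] [0.5058 0.5026 0.06  ] [np.float64(0.2531), np.float64(0.1322), np.float64(0.2522), np.float64(0.1238)] [np.float64(10.4), np.float64(-87.8), np.float64(-171.5), np.float64(92.2)]
tank [ 329  143   83   73 2275] [[0.4845, -0.0723, 0.06], [0.5698, -0.1151, 0.06], [0.5051, -0.2351, 0.06], [0.4227, -0.1904, 0.06]] [ 0.4955 -0.1532  0.06  ] [np.float64(0.1333), np.float64(0.0954), np.float64(0.1363), np.float64(0.0938)] [np.float64(62.4), np.float64(-26.7), np.float64(-118.3), np.float64(151.5)]
[281.40548839 446.15057117]
```

View pics/c1.png

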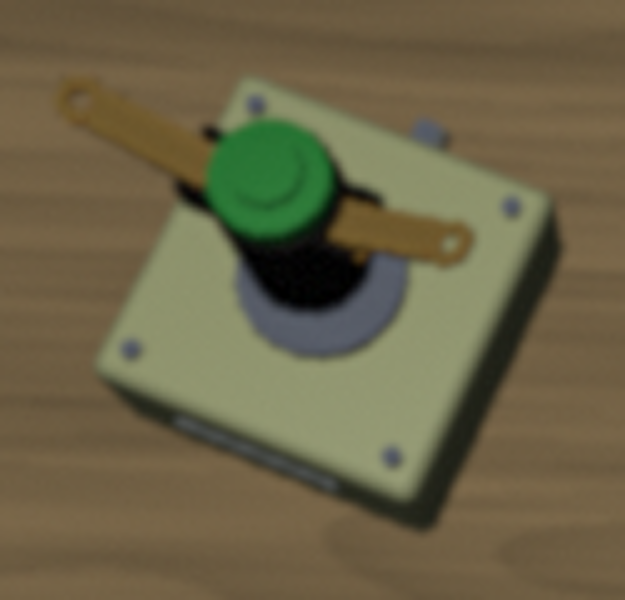

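The crop confirms it: a green cap on a sage tank, with both arms up. The loop holes are at full-image pixels of about (151,105) and (225.6,133). Next I'll work out the arm-line yaw and the centre.

Run:
```python
from h import *
m=eyes.camera_model('top')
a=ray(m,(151,105),.163); b=ray(m,(225.6,133),.163); d=a-b
print(a,b,(a+b)/2,np.linalg.norm(d),np.degrees(np.arctan2(d[1],d[0])))
im=cv2.imread('pics/t0.png'); hsv=cv2.cvtColor(im,cv2.COLOR_BGR2HSV)
# tank corner screws at z=.06: crop coords
P=np.array([ray(m,(135+x/5,85+y/5),.06) for x,y in [(257,104),(512,207),(392,457),(131,349)]])
print(P.round(4),P.mean(0)); 
for i in range(4):
    e=P[i]-P[i-1]; print(np.linalg.norm(e).round(4),np.degrees(np.arctan2(e[1],e[0])).round(1))
s=sensors.get_state(); print(s['position'],s['clock'])
```

```text
[0.58338205 0.24822731 0.163     ] [0.5368175  0.11573184 0.163     ] [0.56009977 0.18197958 0.163     ] 0.14043969244788762 70.6363562408717
[[0.6342 0.2149 0.06  ]
 [0.594  0.1099 0.06  ]
 [0.489  0.15   0.06  ]
 [0.529  0.2551 0.06  ]] [0.56155815 0.18250002 0.06      ]
0.1127 -20.9
0.1125 -110.9
0.1124 159.1
0.1125 69.2
[0.13473623 0.558509   0.24150015] 0.1
```

>>> drive_tool(deltas=[{"linear":[10,-9,0],"twist":0,"claw":1},{"linear":[28,-25,0],"twist":-1,"claw":1},{"linear":[48,-43,0],"twist":-2,"claw":1},{"linear":[70,-62,0],"twist":-3,"claw":1},{"linear":[92,-82,0],"twist":-3,"claw":1},{"linear":[114,-101,0],"twist":-4,"claw":1},{"linear":[136,-121,0],"twist":-5,"claw":1},{"linear":[158,-140,0],"twist":-5,"claw":1},{"linear":[180,-160,0],"twist":-6,"claw":1},{"linear":[202,-179,0],"twist":-7,"claw":1},{"linear":[224,-199,0],"twist":-7.3,"claw":1},{"linear":[242,-215,0],"twist":-7.3,"claw":1}])

```text
clock: 1.1
position: [0.3783, 0.3414, 0.2422]
ee_rot: [0.0, 0.182, 0.983, -0.001]
contact_force: [0.0, -0.2, 0.2]
width: 0.0854
gripper_force: 0.0
```

>>> drive_tool(deltas=[{"linear":[18,-16,0],"twist":0,"claw":1},{"linear":[40,-35,0],"twist":0,"claw":1},{"linear":[62,-55,0],"twist":0,"claw":1},{"linear":[84,-74,0],"twist":0,"claw":1},{"linear":[106,-94,0],"twist":0,"claw":1},{"linear":[128,-113,0],"twist":0,"claw":1},{"linear":[148,-131,0],"twist":0,"claw":1},{"linear":[164,-145,0],"twist":0,"claw":1},{"linear":[176,-156,0],"twist":0,"claw":1},{"linear":[183,-162,0],"twist":0,"claw":1},{"linear":[183,-162,0],"twist":0,"claw":1},{"linear":[183,-162,0],"twist":0,"claw":1}])

```text
clock: 2.1
position: [0.5593, 0.182, 0.2421]
ee_rot: [-0.001, 0.181, 0.983, 0.0]
contact_force: [-0.1, 0.4, -0.9]
width: 0.0854
gripper_force: 0.0
```

Run:
```python
from h import *
s=sensors.get_state(); print(s['position'],s['ee_rot'],s['clock'],s['width'],s['contact_force'])
q=s['ee_rot'];print('y yaw',np.degrees(2*np.arctan2(q[2],q[1]))-90)
im,m=snap('wrist','w1'); R=np.array(m['R']); print(-R.T@m['t'],R.round(3))
hsv=cv2.cvtColor(im,cv2.COLOR_RGB2HSV); g=cv2.inRange(hsv,(50,130,40),(75,255,255))
k,l,st,c=cv2.connectedComponentsWithStats(g)
for i in range(1,k):
    if st[i][4]>200: print(st[i],c[i],ray(m,c[i],.161))
```

```text
[0.55932795 0.18196926 0.24206956] [-7.04641519e-04  1.81342299e-01  9.83419777e-01  1.24543021e-04] 2.1 0.08544908092333263 [-0.09538156  0.4463124  -0.86798993]
y yaw 69.1040851950811
[0.49630563 0.20574793 0.3734838 ] [[ 0.357  0.934 -0.001]
 [ 0.901 -0.344  0.266]
 [ 0.248 -0.096 -0.964]]
[ 250  185   58   57 2575] [278.62679612 213.02213592] [0.55758651 0.18433226 0.161     ]
```

View pics/w1.png

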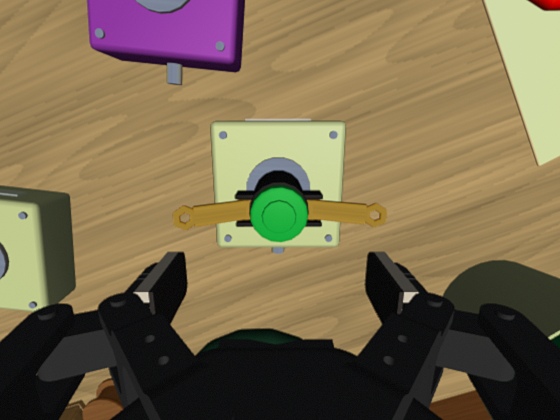

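The wrist view shows the cap at (279,213), the arm loops at (184,216) and (375,214), and the open fingers straddling the arm line. Centring is about 1 mm off. I'll nudge and descend.

>>> drive_tool(deltas=[{"linear":[0,1,-5],"twist":0,"claw":1},{"linear":[0,1,-15],"twist":0,"claw":1},{"linear":[0,1,-28],"twist":0,"claw":1},{"linear":[0,1,-41],"twist":0,"claw":1},{"linear":[0,1,-52],"twist":0,"claw":1},{"linear":[0,1,-61],"twist":0,"claw":1},{"linear":[0,1,-67],"twist":0,"claw":1},{"linear":[0,1,-70],"twist":0,"claw":1},{"linear":[0,1,-70],"twist":0,"claw":1}])

```text
clock: 2.9
position: [0.5595, 0.183, 0.1716]
ee_rot: [-0.001, 0.181, 0.983, -0.0]
contact_force: [0.0, -1.4, -0.5]
width: 0.0853
gripper_force: 0.0
```

>>> drive_tool(deltas=[{"linear":[0,0,-2],"twist":0,"claw":1},{"linear":[0,0,-5],"twist":0,"claw":1},{"linear":[0,0,-8],"twist":0,"claw":1},{"linear":[0,0,-11],"twist":0,"claw":1},{"linear":[0,0,-14],"twist":0,"claw":1},{"linear":[0,0,-17],"twist":0,"claw":1},{"linear":[0,0,-20],"twist":0,"claw":1},{"linear":[0,0,-23],"twist":0,"claw":1},{"linear":[0,0,-26],"twist":0,"claw":1},{"linear":[0,0,-28],"twist":0,"claw":1},{"linear":[0,0,-30],"twist":0,"claw":1},{"linear":[0,0,-30],"twist":0,"claw":1}])

```text
clock: 3.9
position: [0.5605, 0.1832, 0.1427]
ee_rot: [0.001, 0.181, 0.983, 0.0]
contact_force: [-0.9, -0.1, 3.5]
width: 0.0856
gripper_force: 1.3
```

Run:
```python
from h import *
s=sensors.get_state(); print(s['position'],s['clock'],s['contact_force'],s['moment'])
im,m=snap('wrist','w2'); im2,n=snap('side','s2')
a=cv2.resize(im[120:,60:500],(440,300)); b=cv2.resize(im2[60:220,260:420],(300,300),interpolation=cv2.INTER_CUBIC)
cv2.imwrite('pics/c2.png',np.hstack([a,b])[:,:,::-1])
```

```text
[0.56049935 0.18322977 0.14274397] 3.9 [-0.94795209 -0.05752159  3.48454193] [ 0.05134746 -0.05967321  0.04454427]
```

View pics/c2.png

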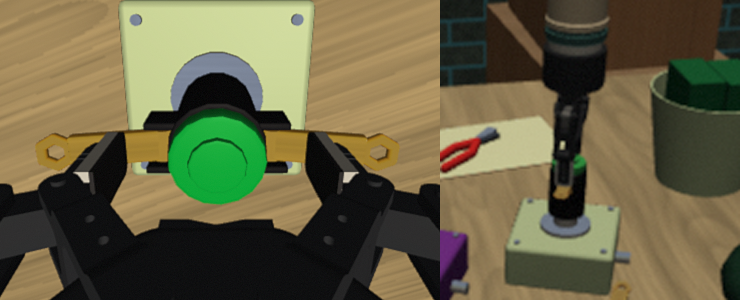

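Both fingertips rest on the two arms symmetrically, around (100,150) and (330,150) in the crop, with 3.5 N on the wrist. I'll continue down.

>>> drive_tool(deltas=[{"linear":[0,0,-3],"twist":0,"claw":1},{"linear":[0,0,-6],"twist":0,"claw":1},{"linear":[0,0,-9],"twist":0,"claw":1},{"linear":[0,0,-12],"twist":0,"claw":1},{"linear":[0,0,-15],"twist":0,"claw":1},{"linear":[0,0,-18],"twist":0,"claw":1},{"linear":[0,0,-21],"twist":0,"claw":1},{"linear":[0,0,-24],"twist":0,"claw":1},{"linear":[0,0,-27],"twist":0,"claw":1},{"linear":[0,0,-29],"twist":0,"claw":1},{"linear":[0,0,-30],"twist":0,"claw":1},{"linear":[0,0,-30],"twist":0,"claw":1}])

```text
clock: 5.0
position: [0.56, 0.1829, 0.1121]
ee_rot: [0.0, 0.181, 0.983, 0.0]
contact_force: [0.6, -0.1, 1.4]
width: 0.0855
gripper_force: 1.2
```

>>> drive_tool(deltas=[{"linear":[0,0,-3],"twist":0,"claw":1},{"linear":[0,0,-5],"twist":0,"claw":1},{"linear":[0,0,-5],"twist":0,"claw":0.96},{"linear":[0,0,-5],"twist":0,"claw":0.92},{"linear":[0,0,-5],"twist":0,"claw":0.88},{"linear":[0,0,-5],"twist":0,"claw":0.84},{"linear":[0,0,-5],"twist":0,"claw":0.8},{"linear":[0,0,-5],"twist":0,"claw":0.76},{"linear":[0,0,-5],"twist":0,"claw":0.72},{"linear":[0,0,-5],"twist":0,"claw":0.7},{"linear":[0,0,-5],"twist":0,"claw":0.7},{"linear":[0,0,-5],"twist":0,"claw":0.7}], squeeze=30)

```text
clock: 6.0
position: [0.5602, 0.1839, 0.1078]
ee_rot: [0.0, 0.181, 0.983, 0.001]
contact_force: [-0.9, 4.1, 5.5]
width: 0.069
gripper_force: 32.7
```

Run:
```python
from h import *
s=sensors.get_state(); print(s['position'],s['clock'],s['contact_force'],s['moment'],s['width'],s['gripper_force'])
im,m=snap('wrist','w3'); cv2.imwrite('pics/c3.png',im[:,:,::-1])
```

```text
[0.5601567  0.1839056  0.10778293] 6.0 [-0.94675435  4.13153792  5.51959397] [ 0.76635627 -0.00114435  0.0618223 ] 0.06900353732306053 32.67890753297252
```

View pics/c3.png

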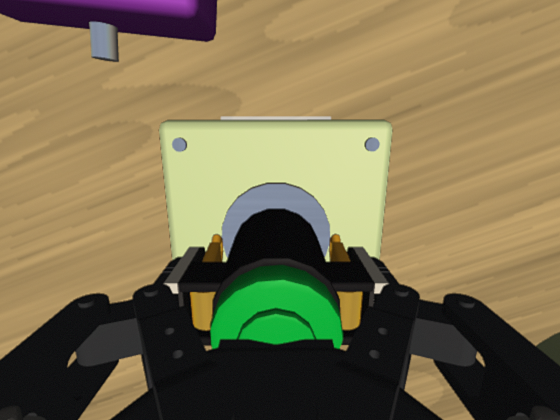

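The arms hang nearly vertical at (203,290) and (350,290), but the pads have stalled at 69 mm against an expected 66. I'll lower slightly for leverage, recentre by 1 mm and squeeze harder.

>>> drive_tool(deltas=[{"linear":[0,1,-1],"twist":0,"claw":0.7},{"linear":[0,1,-2],"twist":0,"claw":0.7},{"linear":[0,1,-3],"twist":0,"claw":0.7},{"linear":[0,1,-3],"twist":0,"claw":0.7},{"linear":[0,1,-3],"twist":0,"claw":0.7},{"linear":[0,1,-3],"twist":0,"claw":0.7}], squeeze=70)

```text
clock: 6.55
position: [0.56, 0.1839, 0.1082]
ee_rot: [0.001, 0.181, 0.983, 0.0]
contact_force: [-6.0, -0.5, 23.6]
width: 0.067
gripper_force: 84.5
```

>>> drive_tool(deltas=[{"linear":[0,0,0],"twist":0,"claw":0.9},{"linear":[0,0,0],"twist":0,"claw":0.9},{"linear":[0,0,0],"twist":0,"claw":0.9},{"linear":[0,0,0],"twist":0,"claw":0.85},{"linear":[0,0,0],"twist":0,"claw":0.8},{"linear":[0,0,0],"twist":0,"claw":0.75},{"linear":[0,0,0],"twist":0,"claw":0.7},{"linear":[0,0,0],"twist":0,"claw":0.7},{"linear":[0,0,0],"twist":0,"claw":0.7},{"linear":[0,0,0],"twist":0,"claw":0.7}], squeeze=90)

```text
clock: 7.38
position: [0.5596, 0.1841, 0.1045]
ee_rot: [-0.0, 0.181, 0.983, 0.0]
contact_force: [-0.7, 0.5, 4.9]
width: 0.0661
gripper_force: 93.5
```

Run:
```python
from h import *
s=sensors.get_state(); print(s['position'],s['clock'],s['contact_force'],s['moment'],s['width'],s['gripper_force'])
```

```text
[0.55963543 0.18407329 0.10452271] 7.3833 [-0.73409907  0.49822436  4.86574678] [0.18016168 0.32473627 0.07226075] 0.06608005229604222 93.509461870417
```

Width is now 66.1 mm, which matches the locked value, and the side force is small. I'll open, lift away and check.

>>> drive_tool(deltas=[{"linear":[0,0,0],"twist":0,"claw":0.85},{"linear":[0,0,0],"twist":0,"claw":1},{"linear":[0,0,0],"twist":0,"claw":1},{"linear":[0,0,0],"twist":0,"claw":1},{"linear":[0,0,0],"twist":0,"claw":1},{"linear":[0,0,5],"twist":0,"claw":1},{"linear":[0,0,15],"twist":0,"claw":1},{"linear":[0,0,30],"twist":0,"claw":1},{"linear":[0,0,48],"twist":0,"claw":1},{"linear":[0,0,68],"twist":0,"claw":1},{"linear":[0,0,90],"twist":0,"claw":1},{"linear":[0,0,112],"twist":0,"claw":1}])

```text
clock: 8.38
position: [0.5599, 0.184, 0.2183]
ee_rot: [0.0, 0.181, 0.983, 0.0]
contact_force: [-0.0, 0.6, -0.1]
width: 0.0854
gripper_force: 0.0
```

>>> drive_tool(deltas=[{"linear":[-12,4,12],"twist":0,"claw":1},{"linear":[-30,12,20],"twist":0,"claw":1},{"linear":[-48,19,24],"twist":0,"claw":1},{"linear":[-62,24,24],"twist":0,"claw":1},{"linear":[-70,27,24],"twist":0,"claw":1},{"linear":[-70,27,24],"twist":0,"claw":1},{"linear":[-70,27,24],"twist":0,"claw":1}])

```text
clock: 8.97
position: [0.4892, 0.2111, 0.2399]
ee_rot: [-0.0, 0.181, 0.984, -0.0]
contact_force: [0.5, -0.0, -0.1]
width: 0.0859
gripper_force: 0.0
```

Run:
```python
from h import *
s=sensors.get_state(); print(s['position'],s['clock'],s['contact_force'])
im,m=snap('wrist','w4'); im2,n=snap('side','s4'); im3,_=snap('top','t4')
b=cv2.resize(im2[110:270,270:430],(420,420),interpolation=cv2.INTER_CUBIC); a=cv2.resize(im,(380,420))
a=cv2.resize(im[60:340,150:410],(380,420))
cv2.imwrite('pics/c4.png',np.hstack([a,b])[:,:,::-1])
for z in(.161,):
    g=cv2.inRange(cv2.cvtColor(im2,cv2.COLOR_RGB2HSV),(50,130,60),(75,255,255)); M=np.zeros_like(g); M[130:165,310:350]=1
    k,l,st,c=cv2.connectedComponentsWithStats(g*M); print(st[1:],c[1:])
```

```text
[0.48923407 0.21110153 0.23985722] 8.9667 [ 0.46661345 -0.02628322 -0.13619607]
[[320 142  18   9 123]] [[328.49593496 146.13821138]]
```

View pics/c4.png

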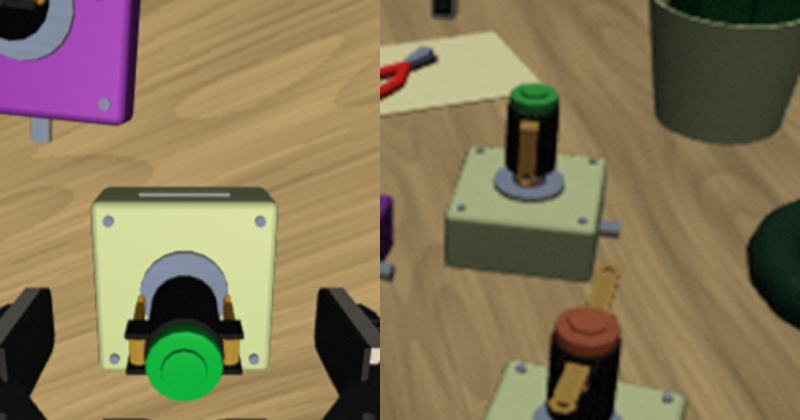

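The crop shows both arms hanging against the coupler and the green cap unmoved (side-view centroid 146.1 before and after). The terracotta arms are still open. One numeric check that they are fully down, using the loop ends at wrist pixels (246,258) and (306,258).

Run:
```python
from h import *
m=eyes.camera_model('wrist')
im=cv2.imread('pics/w4.png'); hsv=cv2.cvtColor(im,cv2.COLOR_BGR2HSV)
br=cv2.inRange(hsv,(10,140,70),(25,255,255)); br[:240]=0; br[320:]=0
k,l,st,c=cv2.connectedComponentsWithStats(br)
u=np.array([.357,.934,0]); C=np.array([.560,.1835,0])
for i in range(1,k):
    if st[i][4]>15: print(st[i],c[i])
for z in(.135,.076):
  for sy in(1,-1):
    for w in(27,33): print(z,sy*w,proj(m,C+sy*w/1000*u+[0,0,z]).round(1))
cv2.imwrite('pics/c5.png',cv2.resize(im[240:325,225:335],None,fx=7,fy=7,interpolation=cv2.INTER_CUBIC))
```

```text
[242 257   7  16  79] [245.50632911 265.48101266]
[303 257   7  16  72] [305.97222222 265.11111111]
[238 286  12  18 181] [243.67955801 294.1160221 ]
[302 286  12  18 185] [307.56216216 294.07567568]
0.135 27 [306.2 288.4]
0.135 33 [313.  288.4]
0.135 -27 [245.1 288.3]
0.135 -33 [238.4 288.3]
0.076 27 [300.9 259. ]
0.076 33 [306.5 259. ]
0.076 -27 [250.6 258.9]
0.076 -33 [245.  258.9]
```

View pics/c5.png

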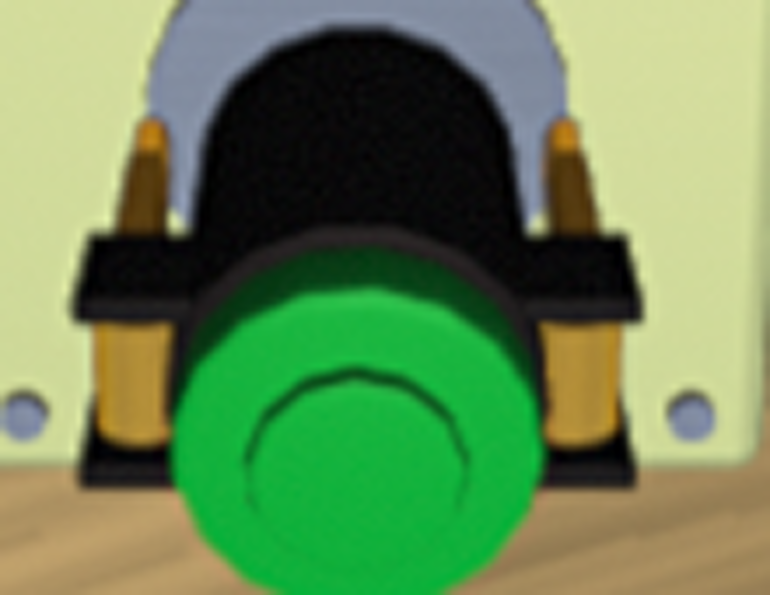

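The arm ends measure 66–67.5 mm across the outside, within about 1° of the stop, so both are locked. Handing in.

```bash
python3 -c "
from rig import manip; print(manip.sign_off())"
```

```text
the job is handed in; nothing more can be done
None
```

I locked the green-capped coupler, swinging both cam arms down together until they measured within about 1° of the stop, with the plug still home; I re-gripped once to seat the last 3 mm, left the terracotta arms open, and handed in at about 9 s.

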